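# Close a sensor housing on its dowels and hold it shut

## Robot

A 6-joint arm with a two-finger parallel gripper is mounted at the origin on the work surface. World frame = base frame: x ahead of the robot, y to its left, z up, the work surface at z = 0. Lengths are in m, angles in degrees, forces in N, time in s.
With the tool pointing down it reaches from about 0.4 to 0.825 m from the base axis. Payload 7 kg.
Tool frame: the origin (TCP) lies midway between the tips of the shut fingers; the grasp point (between the pads) lies 19 mm behind it; x points along the fingers, z is the direction in which the jaws open and shut, and the axes are right-handed (so a half turn about x gives the same grasp; the last joint's range is limited). The gripper opens to 88 mm and grips with 3 to 60 N. Pads are 19 mm wide; open, the fingers measure 130 mm over their backs; the gripper's body (78 mm by 193 mm) begins 47 mm behind the grasp point.
Start: joints at [85.033, 20.546, 0.682, 0, -70.136, -16.507], TCP at [0.247, 0.628, 0.227] pointing down, gripper open.
Joint ranges: [-176.03, 176.03], [-82.01, 121.73], [-58.28, 71.71], [-173.87, 95.51], [-174.79, -0.11], [-173.66, 173.66]. Speed limits (degrees/s): [136.94, 136.94, 172.46, 180, 180, 180].

## Interface

Orientations are given as [roll, pitch, yaw] about the fixed x, y, z axes, in that order (R = Rz(yaw) Ry(pitch) Rx(roll)).
In Python, from plant import ctrl gives the robot as it stands.
- The arm moves only by the tool servo_tool, never from a script. Its argument "motion" is a list of rows, each an object with "offset": the shift along the tool's x, y, z in m, a list of three; "roll": the turn about the tool's x in degrees; "claw": the opening, from -1 (shut) to 1 (fully open), so that 0 is half open. In form: [{"offset": [x, y, z], "roll": roll, "claw": claw}, ...]. A call has 1 to 12 rows; each row shifts and turns the commanded pose from where the row before left it, along the tool's axes as they then stand; what a row does not reach is not made up. A row lasts 1/8 s, in which the tool goes at most 62.5 mm and 10.7 degrees, less where a joint would pass 70% of its speed; a pose out of reach is approached as far as the arm can. A call is refused whole if a number of a shift passes 0.0625 or a number of a turn 10.7, either way. A call with a gripper value outside its range is refused whole. The fingers move at their own pace and stop on an object; the grip force is fixed at half the most. Time passes only in rows, so rows that do not move let the fingers close. It gives the time, the measured TCP pose, the force and the opening at its end, in the units of the state.
- ctrl.get_obs(): the state, without advancing time (a new reading comes with each control period).
- ctrl.snapshot(name): name is "scene" or "top" or "wrist"; returns a dict with "frame" (400x640x3 uint8, blue, green, red), "z_map" (400x640 float32, m along the optical axis (not along the pixel's ray), 0 where there is no reading), "mtx" (3x3 intrinsics, pixels), "extrinsics" (4x4, takes a point from camera to world coordinates). Camera axes: x right, y up, looking along -z (the intrinsics and any distortion apply to the point x, -y, -z); pixel columns grow to the right and rows downward; lengths in m; the calibration is good to about 2 mm. A picture is of the moment at which its call begins.
- ctrl.close_job(): hands the job in, once; it reports no verdict.
The state is a dict: "clock": time; "joint_pos": joint angles; "qvel": joint speeds; "tau": joint torques, N m; "tool_pos": TCP position; "orientation": TCP orientation; "force": force on the tool from outside, world axes, zero at the start; "moment": the same for the moment, N m; "opening": finger opening in m.
Only numpy, scipy, OpenCV 4.12 (cv2) and the standard library are available. Lean on these libraries where they do the work, as an engineer would, in place of code of your own. Each camera call takes 0.05 s, during which the arm holds its last target.

## Task

Of the two lower housing halves on the bench, find the one that has the sprung brass contact disc in it, pick up the loose cap and fit it over that half's two dowels. Press it down against the spring until the joint faces meet all round, and finish while still holding it pressed shut: do not let go. Do not set the cap on the half with the black shipping plug, and leave the screwdriver, parts tray and finished end cap where they are.

Things in the scene. Friction and masses are not known exactly. Their poses are not given: they have to be found in the camera images.
- base_a: Fixed mint lower half, 40 mm tall: round, 68 mm diameter, plus two ears along its x (124 mm over all, 30 wide). Origin: centre of its underside, on the bench; z up. On its flat joint face, 40 mm up, two steel dowels at x = +46 and -46 mm, 10 mm diameter, 16 tall, the top 6 mm tapered to 3.6. In its middle lies the brass disc or the black plug (varies). To the robot's left (+y).
- base_b: Fixed mint lower half, 40 mm tall: round, 68 mm diameter, plus two ears along its x (124 mm over all, 30 wide). Origin: centre of its underside, on the bench; z up. On its flat joint face, 40 mm up, two steel dowels at x = +46 and -46 mm, 10 mm diameter, 16 tall, the top 6 mm tapered to 3.6. In its middle lies the brass disc or the black plug (varies). To the robot's right (-y).
- disc_top (a point): Centre of the top of the sprung brass disc, 40 mm diameter, in the middle of one lower half; at rest 4 mm above the joint face. It moves straight down: it starts to give at about 6 N and takes about 10 N in all (cap's weight included) to sink level with the joint face, where the cap stops firmly on the face. Let go, the spring lifts the cap 4 mm again.
- contact_disc (a joint): How far the brass disc is pushed down, in m: 0 at rest, 0.004 when the cap's joint face meets the lower half.
- plug_top (a point): Centre of the top of the black plastic shipping plug, 40 mm diameter, rigid, 4 mm above the joint face of the other lower half. That half is not ready to be closed.
- cap_mid (a point): Loose cap, 0.3 kg, flat on the bench, right side up; point on its centre line 26 mm above its underside; x along the ears, z up. Mint flange 14 mm thick, 68 mm round, 124 over the two ears, 12.5 mm through holes at x = +46 and -46 mm. On it the grey grip block: 46 mm along x, 30 along y, 14 to 52 mm above the underside; grip across y. Fits either way round.
- screwdriver: Bystander: red-handled screwdriver, 180 mm long, lying at the far side of the work. Origin on its shaft line, on the bench.
- tray_mid (a point): Bystander: clear open parts tray with brass fittings, 130 x 85 x 32 mm, to the far left; point at its centre, 16 mm up.
- end_cap_mid (a point): Bystander: finished round mint end cap, 76 mm diameter, 40 mm tall, to the far right; point at its centre, 20 mm up.
Mind the look-alikes: they are no part of the job. Leave any blue or red look-alike of the part that bears cap_mid alone. Leave any blue or purple look-alike of the base_b alone.

How it is judged:
By the outcome, as a careful person would: the job done as asked, in the order asked, and still so for the second after the job is handed in, while the arm keeps its last pose, push and grip.
It also fails if it takes over 38 s, if anything falls off the work surface, if the arm or the gripper's body presses on something with over 40 N, if the wrist force passes 120 N, or if a joint passes its speed limit or range.

## Working session

There is one attempt and no reset: what is moved stays moved. The work goes in short steps, Python scripts to look and compute and a tool call to move; the robot and the scene stay as the last step left them, time stands still between calls to the robot, and variables do not carry over. Pictures are saved under pics/ and viewed, and the job is handed in when it is done.

Besides the shell and the picture viewer there is one more tool, called after "Request:" as name(argument=value, ...) on one line, values as JSON. servo_tool: Moves the arm, as the interface text tells. Its arguments: {"type":"object","properties":{"motion":{"type":"array"}},"required":["motion"]}

```bash
mkdir -p pics; ls
cat > h.py <<'E'
import numpy as np, cv2
from plant import ctrl
def snap(n,save=None):
    s=ctrl.snapshot(n)
    if save: cv2.imwrite(f'pics/{save}.png',s['frame'])
    np.savez(f'{n}.npz',**{k:s[k] for k in('frame','z_map','mtx','extrinsics')})
    return s
def load(n): return dict(np.load(f'{n}.npz'))
def ray(s,u,v,z):
    K=s['mtx'];T=s['extrinsics']
    d=T[:3,:3]@np.array([(u-K[0,2])/K[0,0],-(v-K[1,2])/K[1,1],-1.0]);o=T[:3,3]
    return o+d*(z-o[2])/d[2]
def cloud(s):
    K=s['mtx'];T=s['extrinsics'];Z=s['z_map'];v,u=np.mgrid[:Z.shape[0],:Z.shape[1]]
    P=np.stack([(u-K[0,2])/K[0,0]*Z,-(v-K[1,2])/K[1,1]*Z,-Z],-1)
    return P@T[:3,:3].T+T[:3,3]
E
python3 - <<'E'
from h import *
print(ctrl.get_obs())
for n in('scene','top','wrist'):
    s=snap(n,n+'0');print(n,s['mtx'].round(1).tolist(),s['extrinsics'].round(3).tolist(),s.keys())
E
```

```text
pics
{'clock': 0.0, 'joint_pos': array([ 8.50326686e+01,  2.05913230e+01,  6.34041619e-01, -1.95622104e-02,
       -7.01347967e+01, -1.65084003e+01]), 'qvel': array([ 0.02416975,  0.01148714,  0.0310462 ,  0.03408854,  0.00926739,
       -0.04007178]), 'tau': array([-2.19939524e-03, -5.82714057e+01,  2.93045068e+01,  6.99713588e+00,
        6.66299660e-03, -1.72754790e-04]), 'tool_pos': array([0.24695605, 0.62768645, 0.22562773]), 'orientation': array([   5.2154416 ,   89.90610291, -106.26695229]), 'force': array([-0.04127366,  0.16654102, -0.22151159]), 'moment': array([-0.00291517, -0.02398435, -0.02083921]), 'opening': 0.08728212180940474}
scene [[495.6, 0.0, 319.2], [0.0, 495.6, 204.0], [0.0, 0.0, 1.0]] [[-0.257, -0.672, 0.694, 1.706], [0.966, -0.167, 0.196, 0.327], [-0.016, 0.721, 0.693, 1.209], [0.0, 0.0, 0.0, 1.0]] dict_keys(['frame', 'z_map', 'mtx', 'extrinsics'])
top [[519.3, 0.0, 328.6], [0.0, 519.3, 193.6], [0.0, 0.0, 1.0]] [[-0.009, 0.998, -0.062, 0.471], [-1.0, -0.009, -0.01, -0.001], [-0.011, 0.062, 0.998, 1.707], [0.0, 0.0, 0.0, 1.0]] dict_keys(['frame', 'z_map', 'mtx', 'extrinsics'])
wrist [[320.9, 0.0, 320.8], [0.0, 320.9, 202.0], [0.0, 0.0, 1.0]] [[-0.366, 0.886, 0.285, 0.325], [-0.931, -0.349, -0.111, 0.597], [0.001, -0.305, 0.952, 0.384], [0.0, 0.0, 0.0, 1.0]] dict_keys(['frame', 'z_map', 'mtx', 'extrinsics'])
```

View pics/scene0.png

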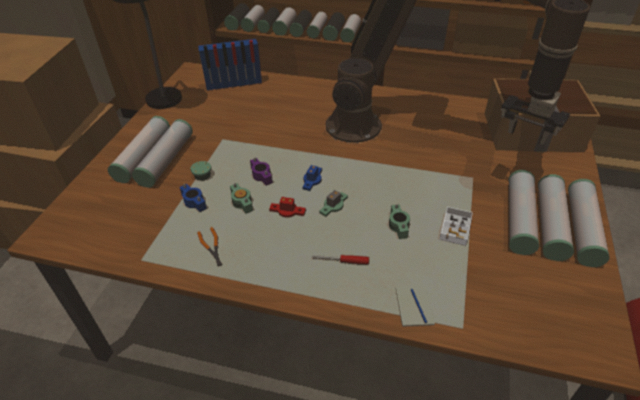

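View pics/top0.png

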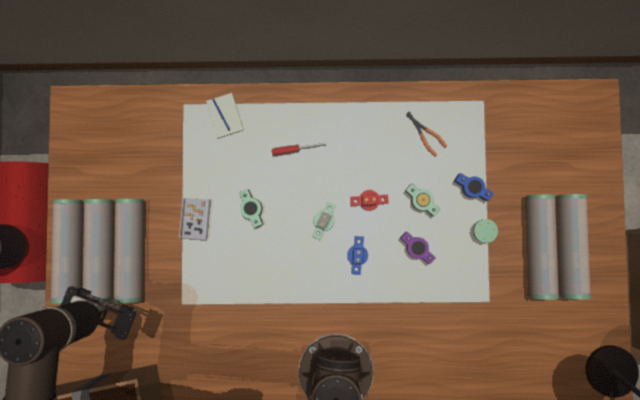

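View pics/wrist0.png

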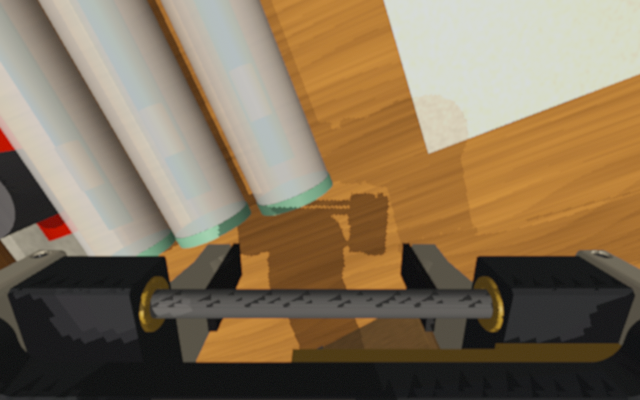

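Both views agree on these candidates, with pixels from the top view:
- **Cap:** mint with grey block at (324,221). Its look-alikes are red (369,200) and blue (358,255).
- **Halves:** mint with brass at (423,200) and mint with black plug at (251,208). Their look-alikes are purple (417,248) and blue (473,187).

I'm choosing the mint and grey cap and the mint half at (423,200). Next I'll check that in a crop and measure.

Run:
```python
from h import *
s=load('top');f=s['frame']
c=np.hstack([cv2.resize(f[170:270,275:375],None,fx=4,fy=4,interpolation=cv2.INTER_CUBIC),cv2.resize(f[150:250,373:473],None,fx=4,fy=4,interpolation=cv2.INTER_CUBIC)])
cv2.imwrite('pics/crop.png',c)
P=cloud(s);hsv=cv2.cvtColor(f,cv2.COLOR_BGR2HSV)
for name,(u,v) in dict(cap=(324,221),bb=(423,200),ba=(251,208)).items():
    print(name,P[v,u].round(4),hsv[v,u])
    sub=P[v-32:v+33,u-32:u+33];h=hsv[v-32:v+33,u-32:u+33]
    m=(h[...,0]>50)&(h[...,0]<90)&(h[...,1]>45)
    n,l,st,ce=cv2.connectedComponentsWithStats(m.astype(np.uint8))
    i=1+st[1:,4].argmax();pts=sub[l==i]
    print(st[i],np.percentile(pts[:,2],[5,50,95]).round(4))
    zt={'cap':.014}.get(name,.040)
    k=abs(pts[:,2]-zt)<.006;q=pts[k][:,:2].astype(np.float32)
    r=cv2.minAreaRect(q);print('top pts',k.sum(),r, q.mean(0))
```

```text
cap [0.4873 0.0315 0.0571] [ 17  17 138]
[37 33  1  1  1] [0.0136 0.0136 0.0136]
top pts 1 ((0.4843084514141083, 0.016083287075161934), (0.0, 0.0), 0.0) [0.48430845 0.01608329]
bb [ 0.5522 -0.2872  0.0346] [ 11 127 175]
[37 39 10  7 17] [0.0337 0.0402 0.0468]
top pts 13 ((0.5175996422767639, -0.31843745708465576), (0.015560685656964779, 0.030561409890651703), 19.905868530273438) [ 0.5186214  -0.31940734]
ba [0.5313 0.2665 0.0384] [10 11 67]
[23 18 11 24 70] [0.0346 0.0391 0.0441]
top pts 65 ((0.5384446978569031, 0.2810977101325989), (0.07391516119241714, 0.03200209140777588), 4.576391696929932) [0.5403358  0.28331244]
```

View pics/crop.png

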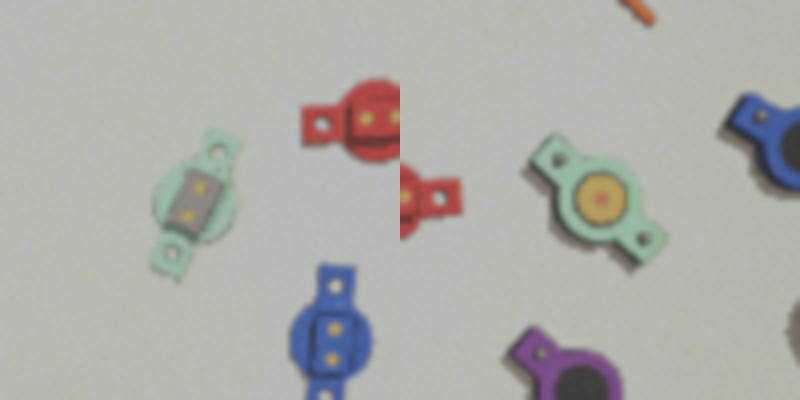

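The crop confirms the choice: the left cap is mint with a grey block, and the right half is mint with a brass disc. I'll get rough poses now and refine them from the wrist camera.

Run:
```python
from h import *
s=load('top')
a=ray(s,329.5,207.5,.014);b=ray(s,318,233.5,.014);d=a-b
print('cap',(a+b)/2,np.linalg.norm(d),np.degrees(np.arctan2(d[1],d[0])))
a=ray(s,412.75,190,.05);b=ray(s,434,209.75,.05);d=a-b
print('bb',ray(s,423.25,200,.044),(a+b)/2,np.linalg.norm(d),np.degrees(np.arctan2(d[1],d[0])))
o=ctrl.get_obs()
from scipy.spatial.transform import Rotation as R
def Rt(o): return R.from_euler('xyz',o['orientation'],degrees=True).as_matrix()
print(Rt(o).round(3))
w=load('wrist');T=w['extrinsics'];r=Rt(o)
print('cam in tool',r.T@(T[:3,3]-o['tool_pos']),(r.T@T[:3,:3]).round(3))
```

```text
cap [0.48938941 0.0331022  0.014     ] 0.09243603292361245 -24.353439052887207
bb [ 0.5517408  -0.28634619  0.044     ] [ 0.55188953 -0.28567621  0.05      ] 0.09193217251637224 46.19535980981307
[[-0.     0.931 -0.366]
 [-0.001 -0.366 -0.931]
 [-1.     0.     0.001]]
cam in tool [-1.57811480e-01  8.38064784e-02 -1.32992510e-04] [[-0.     0.305 -0.952]
 [ 0.     0.952  0.305]
 [ 1.    -0.    -0.   ]]
```

Request:
servo_tool(motion=[{"offset": [0,0.0403,0.0423],"roll": 0,"claw": 1},{"offset": [0,0.0403,0.0423],"roll": 0,"claw": 1},{"offset": [0,0.0403,0.0423],"roll": 0,"claw": 1},{"offset": [0,0.0403,0.0423],"roll": 0,"claw": 1},{"offset": [0,0.0403,0.0423],"roll": 0,"claw": 1},{"offset": [0,0.0403,0.0423],"roll": 0,"claw": 1},{"offset": [0,0.0403,0.0423],"roll": 0,"claw": 1},{"offset": [0,0.0403,0.0423],"roll": 0,"claw": 1},{"offset": [0,0.0403,0.0423],"roll": 0,"claw": 1},{"offset": [0,0.0403,0.0423],"roll": 0,"claw": 1},{"offset": [0,0.0403,0.0423],"roll": 0,"claw": 1},{"offset": [0,0,0],"roll": 2.9,"claw": 1}])

```text
clock: 1.65
tool_pos: [0.4898, 0.0292, 0.2261]
orientation: [-28.5, 89.9, -143.3]
force: [-0.2, 1.0, -0.1]
opening: 0.0876
```

Request:
servo_tool(motion=[{"offset": [0,0,0],"roll": 0,"claw": 1},{"offset": [0,0,0],"roll": 0,"claw": 1}])

```text
clock: 1.9
tool_pos: [0.4891, 0.0333, 0.2265]
orientation: [-124.6, 90.0, 121.1]
force: [-0.4, -0.2, 0.0]
opening: 0.0879
```

Run:
```python
from h import *
print(ctrl.get_obs());snap('wrist','w1')
```

```text
{'clock': 1.9, 'joint_pos': array([ 2.69185142e+01,  2.91783059e+00, -2.19595249e+01, -3.60743145e-03,
       -6.51228862e+01,  3.88121101e+01]), 'qvel': array([ 0.78220789, -0.09260828,  0.00344734,  0.06594427, -0.00278244,
       -0.10904879]), 'tau': array([-5.54600582e-01, -3.24028730e+01,  2.83226699e+01,  6.71400324e+00,
        7.03257392e-02, -1.97299453e-02]), 'tool_pos': array([0.48913529, 0.03326897, 0.22654211]), 'orientation': array([-124.58851617,   89.99671839,  121.14059066]), 'force': array([-0.35691186, -0.17665608,  0.02568806]), 'moment': array([ 0.02539863, -0.01298303,  0.01082578]), 'opening': 0.08785943317201039}
```

View pics/w1.png

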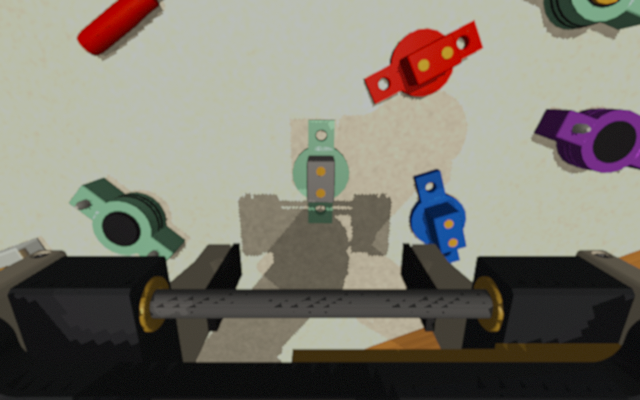

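The wrist view shows the mint cap aligned under the tool, with its far hole at (321,135) and its block at about (320,178). The red cap (423,62), the blue cap (438,215) and base_a (122,228) are all clear of it. I'll measure the cap precisely.

```bash
cat >> h.py <<'E'
from scipy.spatial.transform import Rotation as R
def Rt(o): return R.from_euler('xyz',o['orientation'],degrees=True).as_matrix()
def tool(o,p): return Rt(o).T@(np.asarray(p)-o['tool_pos'])
E
python3 - <<'E'
from h import *
s=load('wrist');f=s['frame'];o=ctrl.get_obs()
c=f[110:230,260:380];cv2.imwrite('pics/c1.png',cv2.resize(c,None,fx=5,fy=5,interpolation=cv2.INTER_CUBIC))
hsv=cv2.cvtColor(c,cv2.COLOR_BGR2HSV)
print(hsv[100-50,62],hsv[30+30,40],hsv[100-35,70],hsv[5,10])
P=cloud(s)[110:230,260:380]
m=(P[...,2]>.047)&(P[...,2]<.06)&(hsv[...,1]<255)
q=P[m][:,:2].astype(np.float32);r=cv2.minAreaRect(q);print('block',m.sum(),r,tool(o,[*r[0],.05]),P[m][:,2].mean())
E
```

```text
[23 16 63] [ 68  65 156] [ 20  20 115] [ 37  24 189]
block 1156 ((0.4891718626022339, 0.03416440635919571), (0.02959219552576542, 0.045948922634124756), 66.47100067138672) [ 0.1765881  -0.00024195 -0.0006415 ] 0.05173618982009723
```

View pics/c1.png

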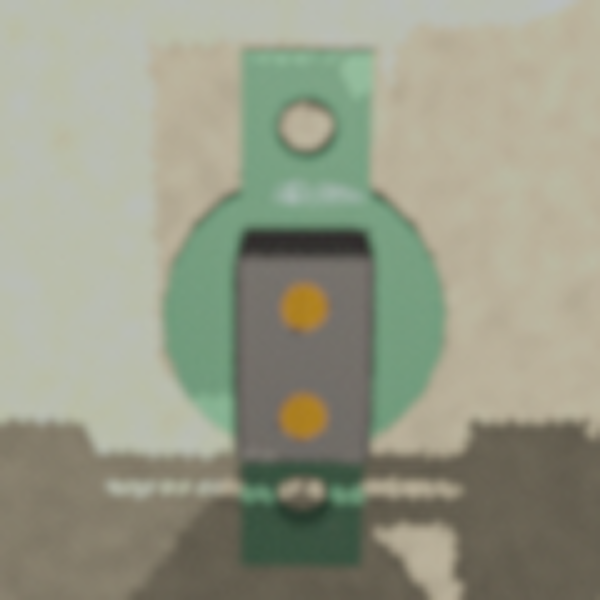

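Request:
servo_tool(motion=[{"offset": [0.04,0,-0.0006],"roll": 0,"claw": 1},{"offset": [0.05,0,0],"roll": 0,"claw": 1},{"offset": [0.05,0,0],"roll": 0,"claw": 1},{"offset": [0.04,0,0],"roll": 0,"claw": 1},{"offset": [0.0245,0,0],"roll": 0,"claw": 1},{"offset": [0,0,0],"roll": 0,"claw": 1},{"offset": [0,0,0],"roll": 0,"claw": 1}])

```text
clock: 2.82
tool_pos: [0.4902, 0.0342, 0.023]
orientation: [130.3, 89.9, 16.0]
force: [-0.0, 0.2, 0.2]
opening: 0.0876
```

Request:
servo_tool(motion=[{"offset": [0,0,0],"roll": 0,"claw": -1},{"offset": [0,0,0],"roll": 0,"claw": -1},{"offset": [0,0,0],"roll": 0,"claw": -1},{"offset": [0,0,0],"roll": 0,"claw": -1},{"offset": [0,0,0],"roll": 0,"claw": -1},{"offset": [0,0,0],"roll": 0,"claw": -1},{"offset": [0,0,0],"roll": 0,"claw": -1},{"offset": [0,0,0],"roll": 0,"claw": -1}])

```text
clock: 3.82
tool_pos: [0.4896, 0.0334, 0.022]
orientation: [-51.4, 90.0, -165.7]
force: [-0.1, 1.2, -0.7]
opening: 0.0297
```

Request:
servo_tool(motion=[{"offset": [-0.03,0,0],"roll": 0,"claw": -1},{"offset": [-0.05,0,0],"roll": 0,"claw": -1},{"offset": [-0.05,0,0],"roll": 0,"claw": -1},{"offset": [-0.05,0,0],"roll": 0,"claw": -1},{"offset": [-0.04,0,0],"roll": 0,"claw": -1},{"offset": [-0.02,0,0],"roll": 0,"claw": -1},{"offset": [0,0,0],"roll": 0,"claw": -1}])

```text
clock: 4.7
tool_pos: [0.4897, 0.0336, 0.2628]
orientation: [149.0, 89.9, 34.6]
force: [0.4, -0.3, -4.2]
opening: 0.0295
```

Request:
servo_tool(motion=[{"offset": [0,0.0095,0.023],"roll": 0,"claw": -1},{"offset": [0,0.019,0.0461],"roll": 0,"claw": -1},{"offset": [0,0.019,0.0461],"roll": 0,"claw": -1},{"offset": [0,0.019,0.0461],"roll": 0,"claw": -1},{"offset": [0,0.019,0.0461],"roll": 0,"claw": -1},{"offset": [0,0.019,0.0461],"roll": 0,"claw": -1},{"offset": [0,0.019,0.0461],"roll": 0,"claw": -1},{"offset": [0,0.019,0.0461],"roll": 0,"claw": -1},{"offset": [0,0.0095,0.023],"roll": 0,"claw": -1}])

```text
clock: 5.82
tool_pos: [0.4745, -0.3669, 0.259]
orientation: [-92.0, 89.8, 153.5]
force: [0.9, 0.5, -3.5]
opening: 0.0298
```

Request:
servo_tool(motion=[{"offset": [0,0,0],"roll": -8,"claw": -1},{"offset": [0,0,0],"roll": -10,"claw": -1},{"offset": [0,0,0],"roll": -10,"claw": -1},{"offset": [0,0,0],"roll": -10,"claw": -1},{"offset": [0,0,0],"roll": -10,"claw": -1},{"offset": [0,0,0],"roll": -10,"claw": -1},{"offset": [0,0,0],"roll": -8,"claw": -1},{"offset": [0,0,0],"roll": -4.6,"claw": -1},{"offset": [0,0,0],"roll": 0,"claw": -1},{"offset": [0,0,0],"roll": 0,"claw": -1},{"offset": [0,0,0],"roll": 0,"claw": -1}])

```text
clock: 7.2
tool_pos: [0.4757, -0.3651, 0.2616]
orientation: [-164.8, 90.0, 151.4]
force: [-0.3, -0.1, -3.7]
opening: 0.0296
```

Run:
```python
from h import *
o=ctrl.get_obs();print(o['clock'],o['tool_pos'],o['force'],o['joint_pos'],o['opening']);print(Rt(o).round(3));snap('wrist','w2')
```

```text
7.2 [ 0.4756895  -0.36511002  0.2615559 ] [-0.29887412 -0.12369202 -3.69001337] [-1.88584685e+01  1.23549843e+01 -6.11169516e+00 -7.50378203e-03
 -7.15748391e+01  1.55023652e+02] 0.02960974642702138
[[-0.001  0.693  0.721]
 [ 0.     0.721 -0.693]
 [-1.    -0.    -0.001]]
```

View pics/w2.png

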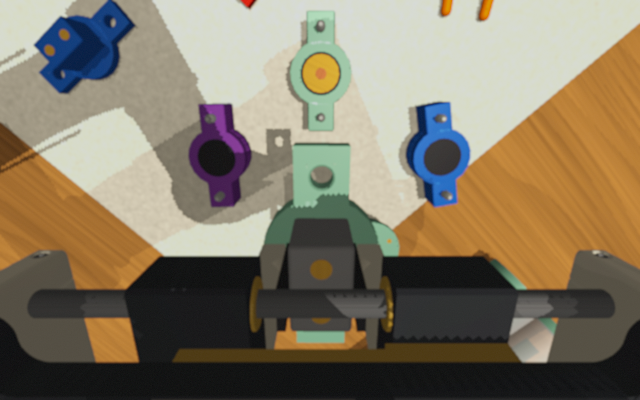

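The wrist view shows the brass-disc half straight ahead, with its disc at (321,73) and dowels at about (320,26) and (320,117). The held cap's front hole is at (321,177). I'll measure both.

Run:
```python
from h import *
s=load('wrist');f=s['frame'];o=ctrl.get_obs();hsv=cv2.cvtColor(f,cv2.COLOR_BGR2HSV)
cv2.imwrite('pics/c2.png',np.hstack([cv2.resize(f[5:140,275:365],(400,600),interpolation=cv2.INTER_CUBIC),cv2.resize(f[135:270,275:365],(400,600),interpolation=cv2.INTER_CUBIC)]))
m=np.zeros(f.shape[:2],np.uint8);m[40:110,285:360]=cv2.inRange(hsv,(15,100,60),(32,255,255))[40:110,285:360]
c=max(cv2.findContours(m,0,1)[0],key=cv2.contourArea);e=cv2.fitEllipse(c);print(e)
p=ray(s,*e[0],.044);print('disc',p,tool(o,p))
# mint outline of base: joint face outline -> rays at .04
m=np.zeros(f.shape[:2],np.uint8);m[0:137,285:360]=cv2.inRange(hsv,(50,40,90),(90,255,255))[0:137,285:360]
c=max(cv2.findContours(m,0,1)[0],key=cv2.contourArea)
q=np.array([tool(o,ray(s,*k[0],.04))[1:] for k in c],np.float32);r=cv2.minAreaRect(q);print('outline tool yz',r,q.min(0),q.max(0))
# dowels bright/grey low sat
for (v0,v1) in((14,40),(106,130)):
    h=hsv[v0:v1,310:331];mm=(h[...,1]<60).astype(np.uint8)
    n,l,st,ce=cv2.connectedComponentsWithStats(mm)
    for i in range(1,n):
        if 10<st[i,4]<200: print('dowel?',st[i],ce[i]+[310,v0],tool(o,ray(s,*(ce[i]+[310,v0]),.05)))
# held cap hole, ear edges
zt=o['tool_pos'][2]-.022+.014
h=hsv[160:195,305:340];mm=((h[...,1]<70)).astype(np.uint8);n,l,st,ce=cv2.connectedComponentsWithStats(mm)
for i in range(1,n):
    if st[i,4]>60: k=ce[i]+[305,160];print('hole',st[i],k,tool(o,ray(s,*k,zt-.004)))
mint=cv2.inRange(hsv,(50,40,60),(90,255,255))
for v in range(150,196,6):
    x=np.where(mint[v,270:380])[0]+270; a=tool(o,ray(s,x.min()-.5,v,zt));b=tool(o,ray(s,x.max()+.5,v,zt)); print(v,x.min(),x.max(),a[1:].round(4),b[2].round(4),((a+b)/2)[2].round(5))
```

```text
((320.4543151855469, 72.96151733398438), (37.15557098388672, 40.07662582397461), 1.1357477903366089)
disc [ 0.55231569 -0.28536353  0.044     ] [2.17747514e-01 1.10570768e-01 8.60426735e-05]
outline tool yz ((0.11016470193862915, -0.0004868023097515106), (0.06614198535680771, 0.12154220044612885), 89.99433135986328) [ 0.04939247 -0.03355735] [0.17093706 0.03258413]
hole [   0    0   35   35 1090] [322.05321101 176.14220183] [0.01199391 0.0439614  0.00093401]
150 292 349 [ 0.0587 -0.0149] 0.015 0.0001
156 292 349 [ 0.0556 -0.0149] 0.0151 9e-05
162 293 348 [ 0.0525 -0.0145] 0.0147 9e-05
168 293 348 [ 0.0493 -0.0146] 0.0148 9e-05
174 293 348 [ 0.0461 -0.0147] 0.0149 9e-05
180 293 348 [ 0.0428 -0.0148] 0.015 9e-05
186 293 348 [ 0.0395 -0.0149] 0.015 9e-05
192 293 347 [ 0.0362 -0.0149] 0.0146 -0.00018
```

View pics/c2.png

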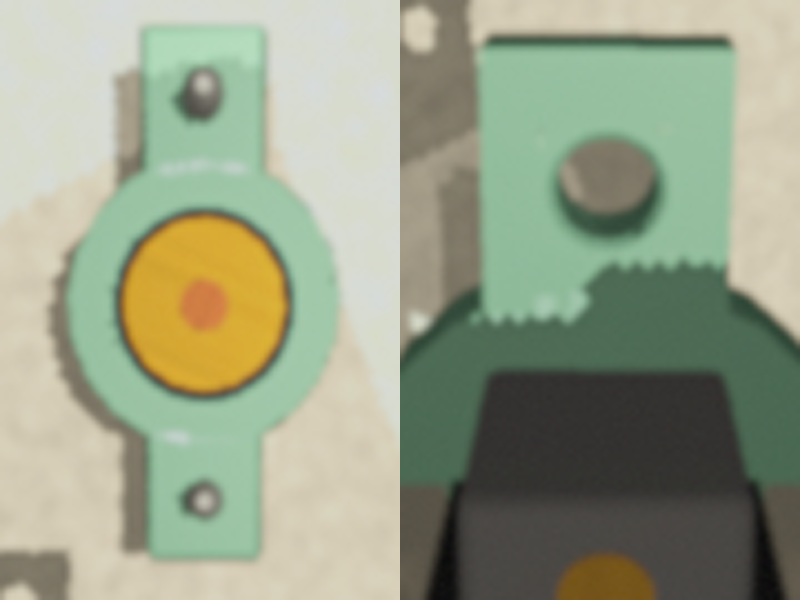

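Request:
servo_tool(motion=[{"offset": [0,0.02,0],"roll": 0,"claw": -1},{"offset": [0,0.04,0],"roll": 0,"claw": -1},{"offset": [0,0.035,0],"roll": 0,"claw": -1},{"offset": [0.02,0.016,0],"roll": 0,"claw": -1},{"offset": [0.045,0,0],"roll": 0,"claw": -1},{"offset": [0.045,0,0],"roll": 0,"claw": -1},{"offset": [0.035,0,0],"roll": 0,"claw": -1},{"offset": [0.0225,0,0],"roll": 0,"claw": -1},{"offset": [0,0,0],"roll": 0,"claw": -1},{"offset": [0,0,0],"roll": 0,"claw": -1},{"offset": [0,0,0],"roll": 0,"claw": -1}])

```text
clock: 8.62
tool_pos: [0.5537, -0.2851, 0.0961]
orientation: [29.9, 89.9, -13.9]
force: [0.1, 1.2, -3.4]
opening: 0.0301
```

Run:
```python
from h import *
o=ctrl.get_obs();print(o['clock'],o['tool_pos'],o['force'],o['opening'],tool(o,[0.55231569,-0.28536353,.044]));f=snap('wrist','w3')['frame'];g=snap('scene')['frame']
a=cv2.resize(f[110:260,220:420],(800,600),interpolation=cv2.INTER_CUBIC);cv2.imwrite('pics/c3.png',a)
cv2.imwrite('pics/c4.png',cv2.resize(g[150:240,180:300],(800,600),interpolation=cv2.INTER_CUBIC))
```

```text
8.625 [ 0.5537052  -0.28510822  0.09608578] [ 0.0752087   1.23746922 -3.36764083] 0.030141168657837853 [ 0.05208233 -0.00121151 -0.00094192]
```

View pics/c3.png

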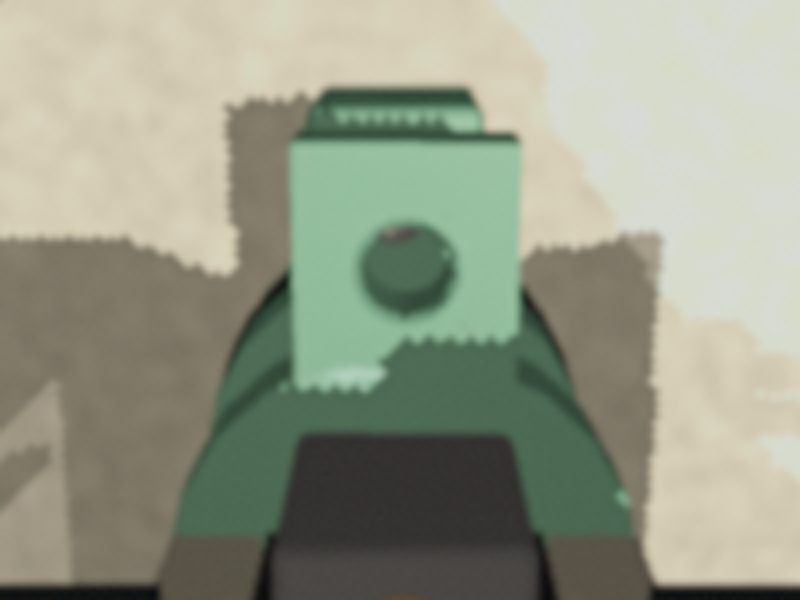

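View pics/c4.png

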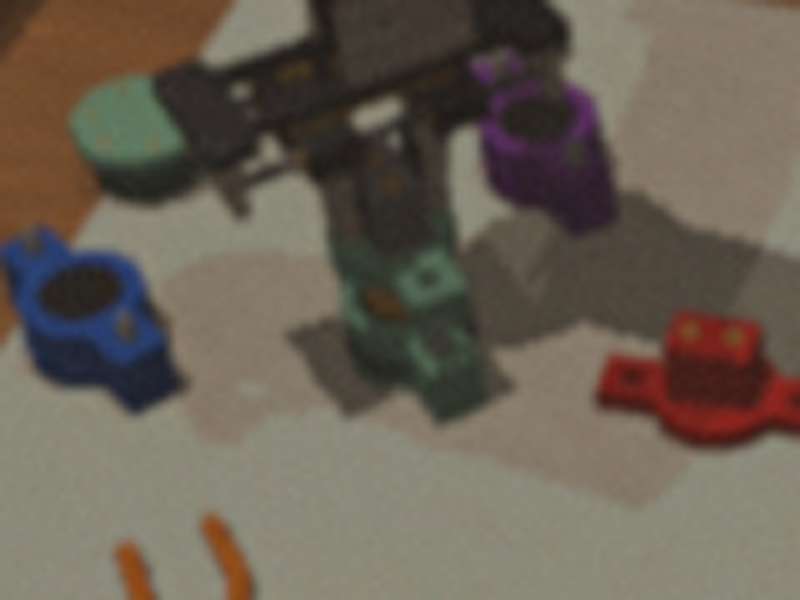

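The crop of the scene view shows the cap hovering about 18 mm over the brass-disc half. In the wrist crop, the base ear is slightly left of the cap ear. I'll settle and re-measure.

Request:
servo_tool(motion=[{"offset": [0,0,0],"roll": 0,"claw": -1},{"offset": [0,0,0],"roll": 0,"claw": -1},{"offset": [0,0,0],"roll": 0,"claw": -1},{"offset": [0,0,0],"roll": 0,"claw": -1}])

```text
clock: 9.22
tool_pos: [0.5526, -0.285, 0.0945]
orientation: [-138.9, 90.0, 177.3]
force: [0.1, 0.8, -3.1]
opening: 0.0298
```

```bash
cat > m.py <<'E'
from h import *
import sys
o=ctrl.get_obs();print(o['clock'],o['tool_pos'],o['force'],o['moment'],o['opening'],tool(o,[0.55231569,-0.28536353,.044]));s=snap('wrist');f=s['frame']
print(Rt(o)[:,0].round(4))
hsv=cv2.cvtColor(f,cv2.COLOR_BGR2HSV);mint=cv2.inRange(hsv,(50,40,30),(90,255,255))
zt=o['tool_pos'][2]-.022+.014
for v in range(130,195,4):
    x=np.where(mint[v,270:380])[0]+270
    if len(x): print(v,x.min(),x.max(),'cap',(tool(o,ray(s,(x.min()+x.max())/2,v,zt))[1:]).round(4),'base',(tool(o,ray(s,(x.min()+x.max())/2,v,.04))[1:]).round(4))
cv2.imwrite(f'pics/{sys.argv[1]}.png',cv2.resize(f[110:210,270:370],(600,600),interpolation=cv2.INTER_CUBIC))
E
python3 m.py c5
```

```text
9.225 [ 0.55262443 -0.28504789  0.09453831] [ 0.12622839  0.76762876 -3.11596616] [-0.11645469 -0.09865071  0.02634844] 0.0298374138560856 [ 5.05383246e-02 -4.40169085e-04 -3.04465580e-06]
[-0.  0. -1.]
134 301 339 cap [ 0.0668 -0.0001] base [ 0.062  -0.0002]
138 298 341 cap [ 0.0648 -0.0004] base [ 0.0594 -0.0005]
142 297 341 cap [ 0.0628 -0.0006] base [ 0.0569 -0.0008]
146 293 349 cap [0.0607 0.0004] base [0.0542 0.0005]
150 292 349 cap [0.0587 0.0001] base [0.0516 0.0002]
154 292 349 cap [0.0566 0.0001] base [0.049  0.0002]
158 293 349 cap [0.0545 0.0004] base [0.0463 0.0005]
162 293 348 cap [0.0524 0.0001] base [0.0436 0.0002]
166 293 348 cap [0.0503 0.0001] base [0.0409 0.0002]
170 293 348 cap [0.0482 0.0001] base [0.0382 0.0002]
174 293 348 cap [0.046  0.0001] base [0.0354 0.0002]
178 292 349 cap [0.0438 0.0001] base [0.0326 0.0002]
182 290 351 cap [0.0417 0.0001] base [0.0298 0.0002]
186 287 353 cap [ 0.0395 -0.0001] base [ 0.027  -0.0002]
190 284 356 cap [ 0.0372 -0.0001] base [ 0.0242 -0.0002]
194 281 359 cap [ 0.035  -0.0001] base [ 0.0213 -0.0002]
```

View pics/c5.png

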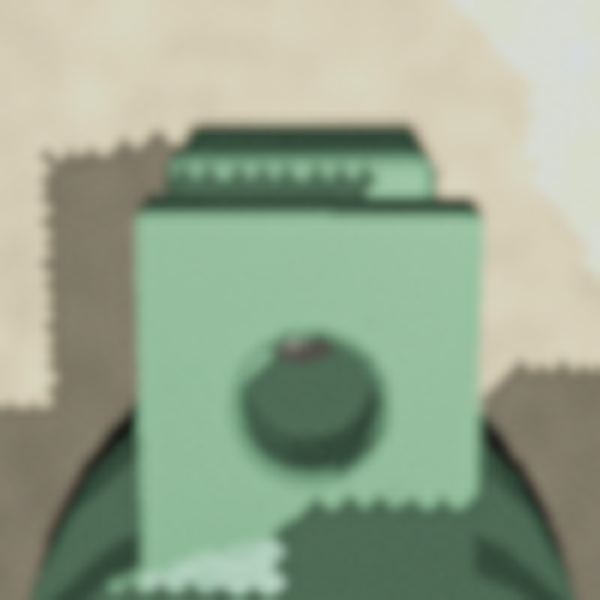

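The cap and half agree to about 0.5 mm, and the dowel tip at (300,347) in the crop shows in the hole. I'll lower the cap slowly over the dowels.

Request:
servo_tool(motion=[{"offset": [0.006,0,-0.0004],"roll": 0,"claw": -1},{"offset": [0.006,0,0],"roll": 0,"claw": -1},{"offset": [0.003,0,0],"roll": 0,"claw": -1},{"offset": [0.003,0,0],"roll": 0,"claw": -1},{"offset": [0.003,0,0],"roll": 0,"claw": -1},{"offset": [0.002,0,0],"roll": 0,"claw": -1},{"offset": [0,0,0],"roll": 0,"claw": -1},{"offset": [0,0,0],"roll": 0,"claw": -1}])

```text
clock: 10.28
tool_pos: [0.5525, -0.2848, 0.0717]
orientation: [24.0, 90.0, -19.8]
force: [0.0, -0.2, -3.3]
opening: 0.0301
```

```bash
python3 m.py c6 | head -2
```

```text
10.275 [ 0.55246104 -0.28479835  0.07169275] [ 1.88995773e-03 -2.04598241e-01 -3.25816162e+00] [-0.10041955 -0.07837274  0.01805854] 0.030073417974085644 [ 0.02769276 -0.00051153  0.00027958]
[ 2.e-04 -1.e-04 -1.e+00]
```

View pics/c6.png

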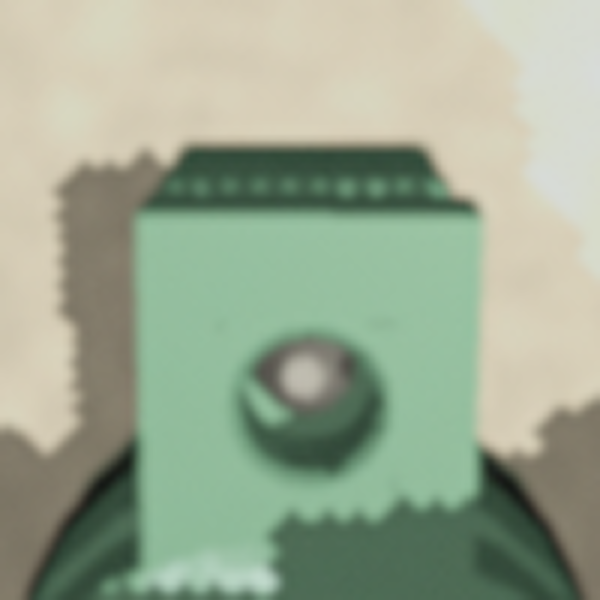

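The dowel is inside the hole and there is no lateral force, so I'll continue down.

Request:
servo_tool(motion=[{"offset": [0.002,0,0],"roll": 0,"claw": -1},{"offset": [0.002,0,0],"roll": 0,"claw": -1},{"offset": [0.001,0,0],"roll": 0,"claw": -1},{"offset": [0,0,0],"roll": 0,"claw": -1},{"offset": [0,0,0],"roll": 0,"claw": -1}])

```text
clock: 10.95
tool_pos: [0.5524, -0.2848, 0.0666]
orientation: [-29.1, 90.0, -72.9]
force: [-0.7, -0.8, -3.8]
opening: 0.0297
```

```bash
python3 m.py c7 | head -2
```

```text
10.95 [ 0.55236776 -0.28477935  0.06659929] [-0.70696353 -0.7723834  -3.82140508] [-0.15035733 -0.06413598 -0.04911123] 0.029690521786132917 [ 0.02259931 -0.0004575   0.00036587]
[ 0. -0. -1.]
```

View pics/c7.png

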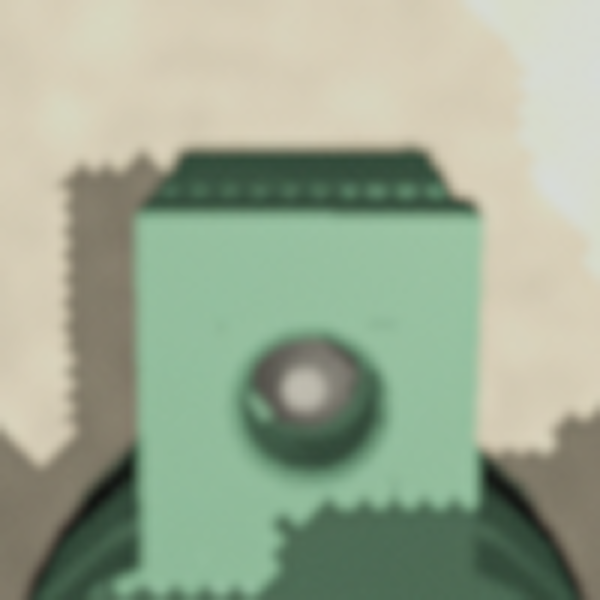

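Request:
servo_tool(motion=[{"offset": [0.001,-0.0004,0],"roll": 0,"claw": -1},{"offset": [0.001,0,0],"roll": 0,"claw": -1},{"offset": [0.001,0,0],"roll": 0,"claw": -1},{"offset": [0,0,0],"roll": 0,"claw": -1},{"offset": [0,0,0],"roll": 0,"claw": -1}])

```text
clock: 11.62
tool_pos: [0.5524, -0.285, 0.064]
orientation: [35.1, 90.0, -8.7]
force: [-1.0, 3.6, 5.0]
opening: 0.0302
```

Request:
servo_tool(motion=[{"offset": [0.001,0,0],"roll": 0,"claw": -1},{"offset": [0.001,0,0],"roll": 0,"claw": -1},{"offset": [0,0,0],"roll": 0,"claw": -1},{"offset": [0,0,0],"roll": 0,"claw": -1},{"offset": [0,0,0],"roll": 0,"claw": -1}])

```text
clock: 12.25
tool_pos: [0.5524, -0.285, 0.0621]
orientation: [30.3, 90.0, -13.5]
force: [-1.1, 4.2, 6.2]
opening: 0.0301
```

Request:
servo_tool(motion=[{"offset": [0.001,0,-0.0004],"roll": 0,"claw": -1},{"offset": [0,0,0],"roll": 0,"claw": -1},{"offset": [0,0,0],"roll": 0,"claw": -1},{"offset": [0,0,0],"roll": 0,"claw": -1}])

```text
clock: 12.75
tool_pos: [0.5524, -0.2849, 0.062]
orientation: [18.5, 89.9, -25.2]
force: [-2.9, 4.2, 12.5]
opening: 0.0301
```

Request:
servo_tool(motion=[{"offset": [0.001,0,0],"roll": 0,"claw": -1},{"offset": [0,0,0],"roll": 0,"claw": -1},{"offset": [0,0,0],"roll": 0,"claw": -1},{"offset": [0,0,0],"roll": 0,"claw": -1}])

```text
clock: 13.25
tool_pos: [0.5525, -0.2849, 0.062]
orientation: [16.1, 89.9, -27.6]
force: [-5.3, 6.2, 19.9]
opening: 0.03
```

The height has stopped at 0.0620 while the force climbs, which matches firm seating. I'll check it visually.

```bash
python3 m.py c8 | head -2
python3 - <<'E'
from h import *
s=snap('scene');g=s['frame']
cv2.imwrite('pics/c9.png',cv2.resize(g[160:230,200:290],(800,600),interpolation=cv2.INTER_CUBIC))
w=load('wrist');P=cloud(w);hsv=cv2.cvtColor(w['frame'],cv2.COLOR_BGR2HSV);m=cv2.inRange(hsv,(50,40,30),(90,255,255))>0
o=ctrl.get_obs();Q=(P-o['tool_pos'])@Rt(o)
k=m&(P[...,2]>.047)&(P[...,2]<.062)&(abs(Q[...,1])<.062)&(abs(Q[...,2])<.036)
q=Q[k];z=P[k][:,2]
A=np.c_[np.ones(len(q)),q[:,1],q[:,2]];print(k.sum(),np.median(z),np.linalg.lstsq(A,z,rcond=None)[0])
E
```

```text
13.25 [ 0.55245327 -0.28493449  0.06201246] [-5.34610904  6.18809625 19.89842995] [ 2.45248527  2.09350846 -0.04341882] 0.029984703409248983 [ 0.01801258 -0.00041554  0.00016111]
[ 0.0018 -0.001  -1.    ]
5893 0.05377245593417873 [ 0.05370081 -0.00220704  0.00274343]
```

View pics/c8.png

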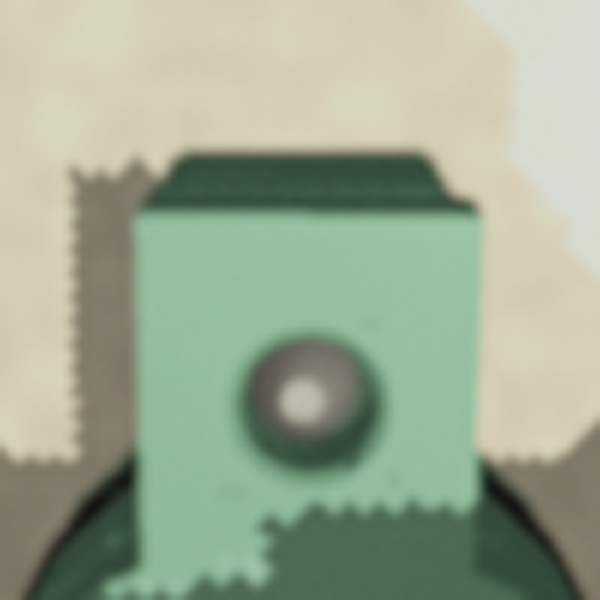

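View pics/c9.png

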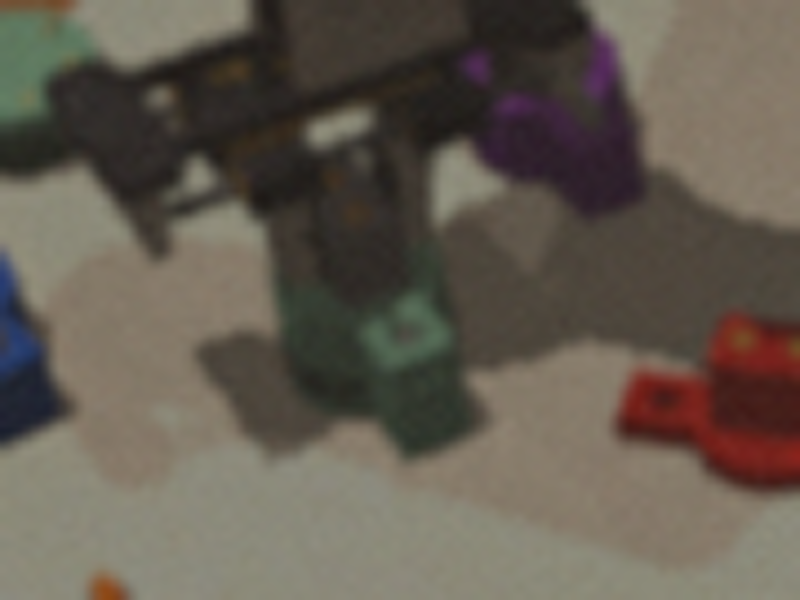

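The flange top reads 53.7 mm against 54 expected, so the cap is seated. The dowel sits a little left in the hole and there is an 8 N side load with 0.1° of tool tilt. I'll relieve the side load.

Request:
servo_tool(motion=[{"offset": [0,0,-0.0005],"roll": 0,"claw": -1},{"offset": [0,0,-0.0003],"roll": 0,"claw": -1},{"offset": [0,0,0],"roll": 0,"claw": -1},{"offset": [0,0,0],"roll": 0,"claw": -1},{"offset": [0,0,0],"roll": 0,"claw": -1}])

```text
clock: 13.98
tool_pos: [0.5524, -0.2849, 0.062]
orientation: [12.7, 89.8, -31.0]
force: [-3.0, 3.2, 16.7]
opening: 0.0297
```

```bash
cat > m2.py <<'E'
from h import *
w=load('wrist');P=cloud(w);hsv=cv2.cvtColor(w['frame'],cv2.COLOR_BGR2HSV);m=cv2.inRange(hsv,(50,40,30),(90,255,255))>0
o=ctrl.get_obs();Q=(P-o['tool_pos'])@Rt(o)
k=m&(P[...,2]>.047)&(P[...,2]<.062)&(abs(Q[...,1])<.062)&(abs(Q[...,2])<.036)
q=Q[k];z=P[k][:,2]
A=np.c_[np.ones(len(q)),q[:,1],q[:,2]];print(k.sum(),np.median(z),np.linalg.lstsq(A,z,rcond=None)[0])
E
python3 m.py c10 | head -2; python3 m2.py
```

```text
13.975 [ 0.55244561 -0.28491546  0.06202502] [-3.0382937   3.23175122 16.70107905] [1.41415131 1.50959132 0.02732658] 0.029683754405017675 [ 0.01802532 -0.00042651  0.00015851]
[ 0.0028 -0.0017 -1.    ]
5860 0.0538135104359187 [ 0.05373769 -0.00223005  0.00140143]
```

View pics/c10.png

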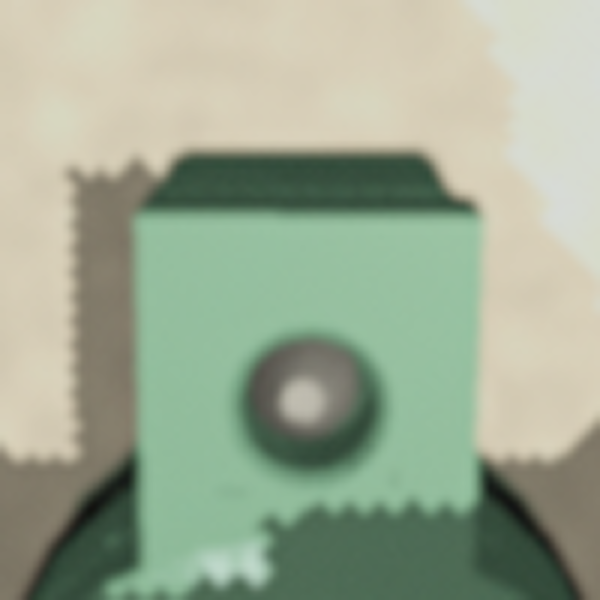

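The tool tilt grew slightly, which is arm compliance against the seated cap. I'll undo most of that shift and ease the push a little.

Request:
servo_tool(motion=[{"offset": [-0.0004,0,0.0004],"roll": 0,"claw": -1},{"offset": [0,0,0.0004],"roll": 0,"claw": -1},{"offset": [0,0,0],"roll": 0,"claw": -1},{"offset": [0,0,0],"roll": 0,"claw": -1},{"offset": [0,0,0],"roll": 0,"claw": -1}])

```text
clock: 14.65
tool_pos: [0.5524, -0.285, 0.062]
orientation: [15.5, 89.9, -28.2]
force: [-4.0, 5.1, 17.2]
opening: 0.0295
```

```bash
python3 m.py c11 | head -2; python3 m2.py;python3 m.py c11 | head -2; python3 m2.py;python3 m.py c11 | head -2; python3 m2.py
```

```text
14.65 [ 0.55244784 -0.28495383  0.06203453] [-4.02824379  5.05769136 17.15879557] [2.18326793 1.66077069 0.04443218] 0.029516304860558805 [ 0.01803465 -0.0003967   0.00015417]
[ 1.7e-03 -9.0e-04 -1.0e+00]
5842 0.05379416152918608 [ 0.05371567 -0.0019512   0.00192869]
14.7 [ 0.55245008 -0.2849346   0.06201823] [-3.18997927  5.56374309 16.59606304] [2.15847964 1.71756449 0.03689048] 0.029650932556949207 [ 0.01801836 -0.00041214  0.00016601]
[ 1.7e-03 -9.0e-04 -1.0e+00]
5857 0.05378943483151724 [ 0.05371959 -0.0022532   0.00182121]
14.75 [ 0.55243932 -0.28493354  0.0620174 ] [-4.36034355  4.99588332 16.99212416] [2.19713155 1.73770704 0.07300784] 0.030114147504178172 [ 0.01801754 -0.00040567  0.00017523]
[ 1.7e-03 -9.0e-04 -1.0e+00]
5884 0.05379428777303914 [ 0.05371309 -0.00220726  0.00288114]
```

Request:
servo_tool(motion=[{"offset": [0,0,0.0003],"roll": 0,"claw": -1},{"offset": [0,0,0],"roll": 0,"claw": -1},{"offset": [0,0,0],"roll": 0,"claw": -1},{"offset": [0,0,0],"roll": 0,"claw": -1},{"offset": [0,0,0],"roll": 0,"claw": -1},{"offset": [0,0,0],"roll": 0,"claw": -1},{"offset": [0,0,0],"roll": 0,"claw": -1},{"offset": [0,0,0],"roll": 0,"claw": -1}])

```text
clock: 15.8
tool_pos: [0.5525, -0.285, 0.062]
orientation: [19.5, 89.9, -24.2]
force: [-5.3, 7.5, 17.4]
opening: 0.0297
```

```bash
python3 m.py c12 | head -2; python3 m2.py; python3 -c "
from h import *
s=snap('top','top9')"
```

```text
15.8 [ 0.55245293 -0.28495067  0.06201144] [-5.29784471  7.47804562 17.40173707] [ 2.57260936  2.00716917 -0.04189313] 0.029695722801266828 [ 0.01801149 -0.00040206  0.00016125]
[ 1.3e-03 -6.0e-04 -1.0e+00]
5890 0.05378397677981425 [ 5.37090111e-02 -1.98293637e-03 -1.32180846e-06]
```

View pics/top9.png

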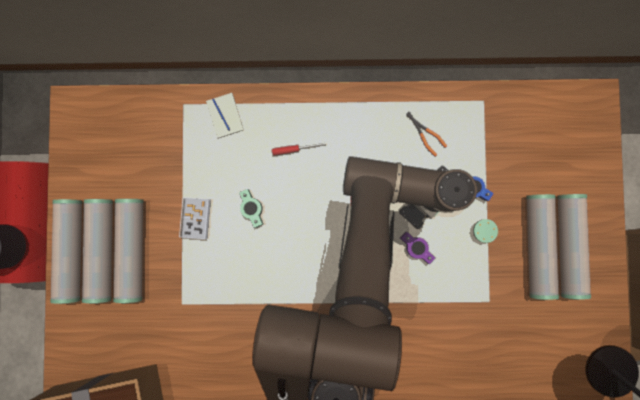

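The top view shows the screwdriver (300,149), tray (195,219), end cap (485,231) and plugged half (251,208) where they were. The readings are steady, so I'm handing in.

```bash
python3 -c "
from h import *
print(ctrl.close_job());o=ctrl.get_obs();print(o['clock'],o['tool_pos'],o['force'],o['opening'])"
```

```text
the job is handed in; nothing more can be done
None
the job is handed in; nothing more can be done
```

I fitted the mint cap over both dowels of base_b, the right-hand half with the brass disc. It was pressed shut and still gripped when I handed in at about 15.9 s.

**Last checks:**
- **Seating:** the TCP stopped at z = 0.0620 m, 40.0 mm above where I gripped the cap on the bench. It stayed there as I pushed harder. The flange top measured 53.8 mm against 54 mm expected.
- **Push and grip:** the net push was about 20 N, where about 10 N is needed. The opening was steady at 30 mm.
- **Bystanders:** the screwdriver, tray, end cap and plugged half looked unmoved in the last top view. The arm hid the red and blue caps in that view.

**Not perfect:**
- **Side load:** about 9 N remained against the dowels. Shifting the tool sideways to relieve it tilted the tool more, so I put it back.
- **Tilt:** the tool leaned by about 0.08°, roughly 0.1 mm across the round face. The depth fit also showed about 0.1° along the ears. That is close to the camera's accuracy, so I left it.

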